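# Knock a clamp-arm casting out of its mould and load it in the drill jig

## Robot

A 6-joint arm with a two-finger parallel gripper is mounted at the origin on a cart in front of the work surface, level with it; the furniture and walls round the work are solid. World frame = base frame: x ahead of the robot, y to its left, z up, the work surface at z = 0. Lengths are in m, angles in degrees, forces in N, time in s.
With the tool pointing down it reaches from about 0.3 to 1 m from the base axis. Payload 5.1 kg.
Tool frame: the origin (TCP) lies between the finger pads; the fingertips stand 17 mm ahead of it and the grasp point (between the pads) lies 2 mm behind it (robot.tcp_to_tips is the distance from the TCP to the fingertips, in m); z points along the fingers, y is the line along which they close (so a half turn about z gives the same grasp; the last joint's range is limited). The gripper opens to 95 mm and grips with 3 to 60 N. Pads are 20 mm wide; open, the fingers measure 119 mm over their backs; the gripper's body (75 mm by 180 mm) begins 59 mm behind the grasp point.
Start: joints at [70.955, 7.093, 94.555, -0, 78.352, -4.733], TCP at [0.161, 0.63, 0.232] pointing down, gripper open.
Joint ranges: [-149.61, 149.61], [-58.7, 133.49], [1.44, 155.28], [-77.14, 257.14], [18.33, 153.61], [-166.67, 166.67]. Speed limits (degrees/s): [147.25, 147.25, 180, 180, 180, 180].

## Interface

Orientations are given as [roll, pitch, yaw] about the fixed x, y, z axes, in that order (R = Rz(yaw) Ry(pitch) Rx(roll)).
In Python, from workcell import observe, imaging, job, robot gives the robot as it stands. The module is installed in compiled form; this text tells all that it offers.
- The arm moves only by the tool carry_out, never from a script. Its argument "targets" is a list of rows, each a list of 3 entries, a list of its own where there are three numbers: the turn, a rotation vector about the tool's x, y, z in degrees, then the shift along the tool's x, y, z in cm, then the opening, from -1 (shut) to 1 (fully open). A call has 1 to 10 rows; each row is the pose to reach, as a shift and turn from the pose commanded when the call began, along the tool's axes at that moment; what a row does not reach only later rows make up. A row lasts 1/12 s, in which the tool goes at most 41.7 mm and 7.16 degrees, less where a joint would pass 70% of its speed; a pose out of reach is approached as far as the arm can. A call with a gripper value outside its range is refused whole. The fingers move at their own pace and stop on an object; "squeeze" is the grip in N (left out, the last holds). Time passes only in rows, so rows that repeat a pose let the fingers close. It gives the time, the measured TCP pose, the force, the opening and the grip force at its end, in the units of the state.
- observe(): the state, without advancing time (a new reading comes with each control period).
- imaging.read_camera(name): name is "side" or "top" or "wrist"; returns a dict with "frame" (384x512x3 uint8, red, green, blue), "range_z" (384x512 float32, m along the optical axis (not along the pixel's ray), 0 where there is no reading), "fx", "fy", "cx", "cy" (pixels), "xyz" and "orientation" of the camera in the world. Camera axes: x right, y down, z forward; pixel columns grow to the right and rows downward; lengths in m; the calibration is good to about 2 mm. A picture is of the moment at which its call begins.
- job.finish_job(): hands the job in; it is judged then, once.
The state is a dict: "clock": time; "q": joint angles; "joint_vel": joint speeds; "tau": joint torques, N m; "position": TCP position; "tcp_rot": TCP orientation; "ft_force": force on the tool from outside, world axes, zero at the start; "wrist_torque": the same for the moment, N m; "gripper_width": opening from 0.0 (shut) to 1.0 (fully open); "finger_force": force on a finger pad.
Only numpy, scipy, OpenCV 4.12 (cv2) and the standard library are available. Lean on these libraries where they do the work, as an engineer would, in place of code of your own. Each camera call takes 0.05 s, during which the arm holds its last target. There are 200 camera calls.

## Task

Roll the brass thumbwheel in the mould's top with a fingertip, its upper edge towards the cavity's round end, until the knock-out is right up; then grip the casting, lift it out and lay it flat on the bench without dropping it. Take it up again by its plain square end and slide it, round eye first, along the channel of the blue drill jig and under the bushing plate until the eye rests against the end stop, then let go. Leave the other things on the bench where they are.

Things in the scene. Friction and masses are not known exactly. Their poses are not given: they have to be found in the camera images.
- mould: Lower half of a casting mould, fixed: dark steel block 184 mm (its x) by 108 mm (y from -40 to +68), top face 66 mm above the bench, on a green plate 208 x 128 mm. Origin: on the bench under the middle of the cavity, which lies along x, round end at +x. Three leader pins (14 mm thick, 26 mm high) stand on the top at (x, y) = (-60, -33), (60, -33), (60, 36) mm
- cavity (a point): Middle of the cavity's mouth, level with the mould's top face; axes as the mould's. Cavity 153 x 43 mm, 27 mm deep. Pins and thumbwheel keep fingers off the cavity's two ends; its middle, |x| < 18 mm, is free on both sides
- thumbwheel (a joint): Turn of the ribbed brass thumbwheel (65 mm across, 11 mm wide, axle along the mould's y), rad, 0 = knock-out down, 1.4 = right up (stop). Grows as the wheel's upper edge is rolled towards the mould's +x. Stays where it is left; turning it takes about 2.5 N at the rim, so press with 5 to 15 N. One stroke of a flat fingertip over the crest gives 0.3 to 1 rad: lift and repeat
- knockout (a joint): Height of the knock-out pad under the casting, m, 0 (down) to 0.014 (up): 0.010 per rad of the thumbwheel. Down, the casting's top is 1 mm below the mould's top face; right up, it stands 13 mm above it
- wheel_top (a point): Fixed point at the crest of the thumbwheel, 10 mm above the mould's top face; the wheel shows 45 mm long (along the mould's x) in a 57 x 15 mm slot at mould (x, y) = (-45, 50) mm. Axes as the mould's
- casting_mid (a point): Centre of the casting, half-way up: aluminium clamp arm 150 mm long (its x), 40 mm wide (y), 26 mm thick, flat parallel sides, about 0.25 kg. +x points to the round eye end. It starts in the cavity with its axes along the mould's, eye at the mould's +x, loose fit (1.5 mm a side)
- casting_eye_end (a point): Tip of the casting's round eye end (radius 20 mm), 75 mm from its centre, half-way up
- casting_plain_end (a point): Where to hold the plain square end, half-way up, 22 mm from that end and 53 mm from the casting's centre; 40 mm wide. Axes as the casting's. The bench in front of mould and jig (x 0.40 to 0.52 m, y -0.20 to 0.08 m) is free to lay the casting on
- jig: Drill jig, fixed: dark base 126 x 92 mm, 8 mm thick, straight channel along its x between blue rails 26 mm high, 43 mm apart, flared to 55 mm at the mouth (-x). The blue bushing plate bridges the channel from x = -25 to +45 mm, 29.5 mm above the channel floor; its top with bushings is 51 mm above the bench. Origin: centre of the underside
- jig_stop (a point): Middle of the end stop's face in the jig, where the eye's tip must come; 21 mm above the bench. Axes as the jig's
- jig_mouth (a point): Middle of the channel's mouth, 105 mm in front of the stop, 21 mm above the bench; the channel floor is 8 mm above the bench, and from the mouth to the bushing plate (35 mm) the channel is open above. When the casting is home, 45 mm of its plain end stand out of the mouth. Axes as the jig's
- pencil: Red carpenter's pencil, bystander; origin under its middle
- try_square: Try square lying flat at the left front, bystander; origin under its middle
- glue_bottle: White glue bottle, 181 mm high, behind the work, bystander; origin under its middle. Left of it and of the work (x > 0.49, y > 0.13 m) stands a tall tool chest: keep arm and gripper clear of it
- mallet: Wooden mallet at the far left front, bystander; origin under its middle
- offcut: Beech offcut, 141 x 85 x 32 mm, right front corner, bystander; origin under its middle

How it is judged:
By the outcome, as a careful person would: the job done as asked, in the order asked, and still so for the second after the job is handed in, with the robot touching nothing.
It also fails if it takes over 72 s, if anything falls off the work surface, if the arm or the gripper's body presses on something with over 40 N, if the wrist force passes 120 N, or if a joint passes its speed limit or range.

## Working session

There is one attempt and no reset: what is moved stays moved. The work goes in short steps, Python scripts to look and compute and a tool call to move; the robot and the scene stay as the last step left them, time stands still between calls to the robot, and variables do not carry over. Pictures are saved under pics/ and viewed, at most 11 in all, crops included, and the job is handed in when it is done.

Besides the shell and the picture viewer there is one more tool, called after "Emit:" as name([rows], argument=value, ...), one row to a line, values as JSON. carry_out: Moves the arm, as the interface text tells. Its arguments: {"type":"object","properties":{"targets":{"type":"array"},"squeeze":{"type":"number"}},"required":["targets"]}

```bash
mkdir -p pics
cat > h.py <<'E'
import numpy as np, cv2
from workcell import observe, imaging, job, robot
from scipy.spatial.transform import Rotation as R
def cam(n):
    c=imaging.read_camera(n); o=np.array(c["orientation"])
    c["R"]=R.from_euler("xyz",o,degrees=True).as_matrix() if o.shape==(3,) else (o if o.shape==(3,3) else None)
    return c
def cloud(c):
    v,u=np.mgrid[0:384,0:512]; z=c["range_z"]
    p=np.stack([(u-c["cx"])/c["fx"]*z,(v-c["cy"])/c["fy"]*z,z],-1)
    return p@c["R"].T+np.array(c["xyz"])
def ray(c,u,v,h):
    d=c["R"]@np.array([(u-c["cx"])/c["fx"],(v-c["cy"])/c["fy"],1]); o=np.array(c["xyz"])
    return o+d*(h-o[2])/d[2]
def save(c,n,box=None,s=1.5):
    f=c["frame"][:,:,::-1]
    if box: f=f[box[1]:box[3],box[0]:box[2]]
    cv2.imwrite("pics/"+n,cv2.resize(f,None,fx=s,fy=s,interpolation=cv2.INTER_CUBIC))
def rel(p,rpy=None):
    "shift (cm) in tool axes and turn (deg) from present pose to world p"
    s=observe(); T=R.from_euler("xyz",s["tcp_rot"],degrees=True)
    d=T.inv().apply(np.array(p)-s["position"])*100
    t=(T.inv()*R.from_euler("xyz",rpy,degrees=True)).as_rotvec(degrees=True) if rpy is not None else None
    return d.round(2),t
E
python3 - <<'E'
from h import *
s=observe(); print(s)
c=cam("top"); print(c["xyz"],c["orientation"],c["fx"]); save(c,"top1.png")
np.savez("/tmp/top.npz",**{k:c[k] for k in c})
P=cloud(c)
for v in range(20,384,60): print([tuple(P[v,u].round(3)) for u in range(20,512,115)])
E
```

```text
{'clock': 0.0, 'q': array([ 7.09557052e+01,  7.13352508e+00,  9.46336647e+01,  7.45321926e-04,
        7.83524272e+01, -4.73229838e+00]), 'joint_vel': array([ 0.01447995,  0.13888871,  0.0099849 ,  0.07427744, -0.02162124,
       -0.01370907]), 'tau': array([ 1.28608517e-03, -4.17611647e+01, -3.59929562e+01,  7.74394325e-02,
        4.94244020e-02, -1.80602783e-04]), 'position': array([0.16050262, 0.62924268, 0.230391  ]), 'tcp_rot': array([-1.79880851e+02, -1.05956092e-02,  1.65687841e+02]), 'ft_force': array([ 0.17094931, -0.29387125, -0.01883201]), 'wrist_torque': array([0.0138104 , 0.02941275, 0.03436264]), 'finger_force': 0.0, 'gripper_width': 1.0028702608528972}
[0.2178111  0.14741969 1.75757777] [-1.68039336e+02  1.47974366e-01 -9.17595074e+01] 455.31839683811364
[(np.float64(1.855), np.float64(1.517), np.float64(-0.728)), (np.float64(1.826), np.float64(0.816), np.float64(-0.717)), (np.float64(1.803), np.float64(0.121), np.float64(-0.717)), (np.float64(1.786), np.float64(-0.575), np.float64(-0.725)), (np.float64(1.756), np.float64(-1.263), np.float64(-0.714))]
[(np.float64(1.4
[... 1085 characters left out ...]
loat64(-0.283), np.float64(-0.01)), (np.float64(0.33), np.float64(-1.074), np.float64(-0.72))]
[(np.float64(0.093), np.float64(1.382), np.float64(-0.722)), (np.float64(0.149), np.float64(0.451), np.float64(0.56)), (np.float64(0.063), np.float64(0.172), np.float64(-0.612)), (np.float64(0.037), np.float64(-0.432), np.float64(-0.729)), (np.float64(0.018), np.float64(-1.037), np.float64(-0.729))]
[(np.float64(-0.203), np.float64(1.356), np.float64(-0.715)), (np.float64(-0.223), np.float64(0.772), np.float64(-0.727)), (np.float64(0.02), np.float64(0.162), np.float64(0.686)), (np.float64(-0.259), np.float64(-0.408), np.float64(-0.728)), (np.float64(-0.278), np.float64(-0.999), np.float64(-0.734))]
```

View pics/top1.png

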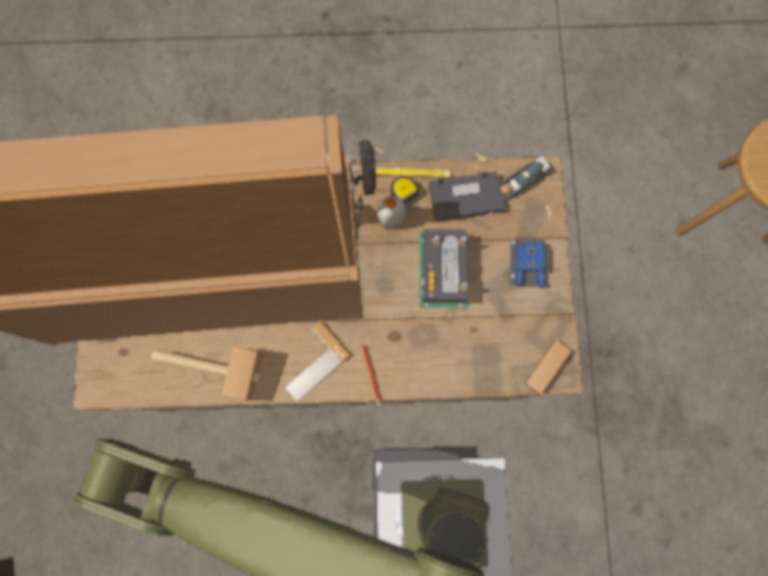

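The top view shows the mould at about (443,268), with its wheel on the left and the eye end facing up. The blue jig is at (528,262) with its mouth towards the robot. The chest is at the left. Next I'll measure both poses.

```bash
cat >> h.py <<'E'
def hsv(c): return cv2.cvtColor(c["frame"],cv2.COLOR_RGB2HSV)
E
python3 - <<'E'
from h import *
c=dict(np.load("/tmp/top.npz"))
H=hsv(c); P=cloud(c)
roi=np.zeros(H.shape[:2],bool); roi[140:220,270:390]=1
b=cv2.inRange(H,(100,120,40),(125,255,255))>0
b&=roi
g=(cv2.inRange(H,(65,80,40),(90,255,255))>0)&roi
for n,m in(("blue",b),("green",g)):
    q=P[m]; print(n,m.sum(),q.min(0).round(3),q.max(0).round(3),np.median(q,0).round(3))
# mould: points by height near 0.066
reg=roi.copy(); reg[:,325:]=0
m=reg&(abs(P[...,2]-0.066)<0.008); q=P[m][:,:2]; print("mould top rect",cv2.minAreaRect((q*1000).astype(np.float32)))
# plate incl.
m=reg&(P[...,2]>0.006)&(P[...,2]<.1);print("plate+",cv2.minAreaRect((P[m][:,:2]*1000).astype(np.float32)))
reg=roi.copy(); reg[:,:330]=0
m=reg&b&(P[...,2]>0.03); print("blue rect",cv2.minAreaRect((P[m][:,:2]*1000).astype(np.float32)))
save(c,"crop1.png",(265,140,385,215),6.5)
E
```

```text
blue 216 [ 0.218 -0.284  0.023] [0.683 0.147 1.758] [ 0.646 -0.25   0.045]
green 7 [ 0.537 -0.082 -0.   ] [ 0.54  -0.031  0.015] [ 0.538 -0.046  0.007]
mould top rect ((637.4719848632812, -25.995872497558594), (112.4344482421875, 186.83253479003906), 87.8633041381836)
plate+ ((634.0794067382812, -37.50196075439453), (216.49586486816406, 317.9749450683594), 87.75718688964844)
blue rect ((428.46453857421875, -89.17034912109375), (104.408935546875, 624.8980712890625), 51.16645431518555)
```

View pics/crop1.png

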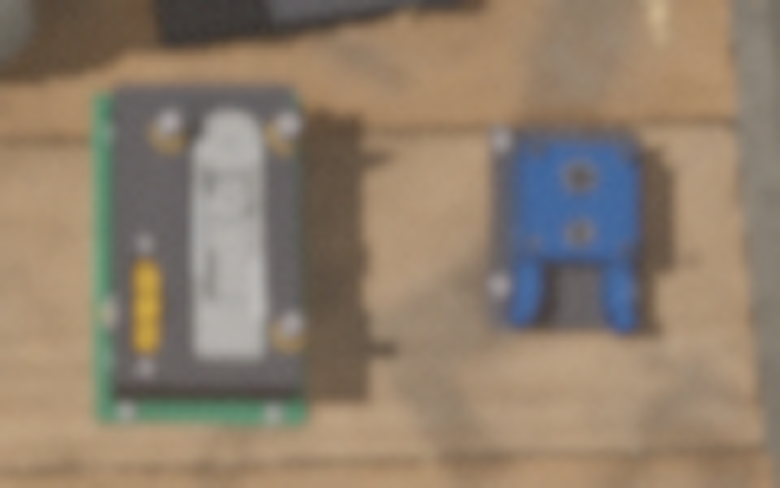

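Emit:
carry_out([
  [[0,0,-12.3],[-30,-36.8,-6],1],
  [[0,0,-12.3],[-30,-36.8,-6],1],
  [[0,0,-12.3],[-30,-36.8,-6],1],
  [[0,0,-12.3],[-30,-36.8,-6],1],
  [[0,0,-12.3],[-30,-36.8,-6],1],
  [[0,0,-12.3],[-30,-36.8,-6],1],
  [[0,0,-12.3],[-30,-36.8,-6],0],
  [[0,0,-12.3],[-30,-36.8,-6],-1],
  [[0,0,-12.3],[-30,-36.8,-6],-1],
  [[0,0,-12.3],[-30,-36.8,-6],-1],
])

```text
clock: 0.88
position: [0.3345, 0.2528, 0.2836]
tcp_rot: [-180.0, -0.0, 178.0]
ft_force: [0.7, 0.2, -0.0]
gripper_width: 0.777
finger_force: 0.0
```

Emit:
carry_out([
  [[0,0,0],[-8,-23,0],-1],
  [[0,0,0],[-8,-23,0],-1],
  [[0,0,0],[-8,-23,0],-1],
  [[0,0,0],[-8,-23,0],-1],
  [[0,0,0],[-8,-23,0],-1],
  [[0,0,0],[-8,-23,0],-1],
  [[0,0,0],[-20,-26,0],-1],
  [[0,0,0],[-20,-26,0],-1],
  [[0,0,0],[-20,-26,0],-1],
  [[0,0,0],[-20,-26,0],-1],
])

```text
clock: 1.72
position: [0.5292, -0.0144, 0.2798]
tcp_rot: [-180.0, -0.3, 177.8]
ft_force: [-2.0, 0.1, -1.3]
gripper_width: 0.073
finger_force: 0.0
```

Run:
```python
from h import *
c=cam("wrist"); s=observe(); print(s["position"],s["tcp_rot"],c["xyz"],c["orientation"],c["fx"]); save(c,"w1.png")
np.savez("/tmp/w1.npz",**{k:c[k] for k in c})
```

```text
[ 0.52678629 -0.0132661   0.28048762] [179.96909112  -0.36874372 177.88278174] [ 0.45380289 -0.01115312  0.43298151] [ 1.64684745e+02 -2.26509756e-02  8.78970779e+01] 296.6820661829736
```

View pics/w1.png

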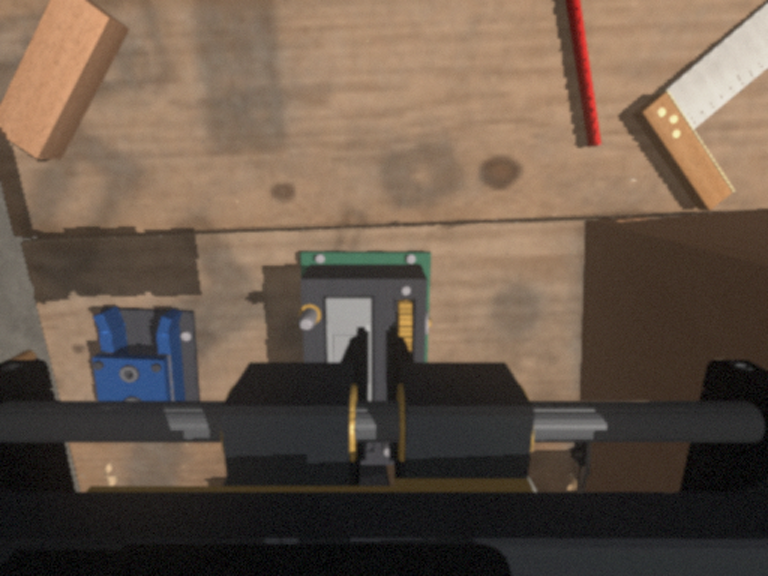

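The wrist view shows the mould, with brass wheel at about (405,325), plate front edge at y≈255, casting at (348,330), and jig mouth at (140,330).

Run:
```python
from h import *
c=dict(np.load("/tmp/w1.npz"));H=hsv(c);P=cloud(c);F=c["frame"].astype(int)
def line(m,name):
    q=P[m]; print(name,m.sum(),q.min(0).round(4),q.max(0).round(4),np.median(q,0).round(4))
box=np.zeros(m.shape,bool) if 0 else np.zeros(H.shape[:2],bool)
b=box.copy(); b[190:245,255:290]=1
y=(cv2.inRange(H,(15,110,60),(35,255,255))>0)&b
line(y,"wheel"); print(cv2.minAreaRect(np.argwhere(y)[:,::-1].astype(np.float32)))
b=box.copy(); b[160:180,195:295]=1
g=(cv2.inRange(H,(60,80,30),(95,255,255))>0)&b; line(g,"green")
v,u=np.nonzero(g); e=[(uu,v[u==uu].min()) for uu in np.unique(u)][5:-5]
E=np.array([ray(c,*p,.0) for p in e]); 
k=np.polyfit(E[:,1],E[:,0],1); print("front edge x at y=-.03:",np.polyval(k,-.03),"yaw",-np.degrees(np.arctan(k[0])), "plate y",E[:,1].min(),E[:,1].max())
# casting: bright grey, low sat
b=box.copy(); b[192:235,212:252]=1
w=(H[...,1]<40)&(H[...,2]>110)&b; line(w,"casting")
L=[];Rr=[]
for r in range(205,230,3):
    uu=np.nonzero(w[r])[0]; 
    if len(uu): L.append(ray(c,uu.min(),r,.065)[:2]);Rr.append(ray(c,uu.max()+1,r,.065)[:2])
print(np.array(L).round(4).tolist(),np.array(Rr).round(4).tolist())
vv=np.nonzero(w[:,225])[0]; print("plain end",ray(c,225,vv.min(),.065),ray(c,240,np.nonzero(w[:,240])[0].min(),.065))
# jig
b=box.copy(); b[195:280,50:130]=1
B=(cv2.inRange(H,(100,110,40),(125,255,255))>0)&b; line(B,"blue")
for r in (215,220,225,230):
    uu=np.nonzero(B[r])[0]; gaps=np.nonzero(np.diff(uu)>5)[0]
    print(r,[ray(c,x,r,.034)[:2].round(4).tolist() for x in [uu.min()]+[z for g_ in gaps for z in(uu[g_]+1,uu[g_+1])]+[uu.max()+1]])
for (u0,v0) in ((75,240),(100,245)): print(P[v0,u0])
```

```text
wheel 308 [ 0.4538 -0.0112  0.038 ] [0.6102 0.0333 0.433 ] [0.5837 0.0086 0.0711]
((271.0, 215.50001525878906), (28.991374969482422, 24.748737335205078), 45.0)
green 478 [ 0.4538 -0.0875  0.0053] [0.5532 0.0353 0.433 ] [ 0.5407 -0.0259  0.0076]
front edge x at y=-.03: 0.5375511595947734 yaw -2.498263481467678 plate y -0.0808579945397563 0.02877798209389041
casting 904 [ 0.4538 -0.0629  0.0509] [ 0.6158 -0.0112  0.433 ] [ 0.5831 -0.044   0.0645]
[[0.5713, -0.0597], [0.5754, -0.06], [0.5796, -0.059], [0.5838, -0.0593], [0.5879, -0.0608], [0.5922, -0.0598], [0.5964, -0.0601], [0.6006, -0.0604], [0.6049, -0.0607]] [[0.5728, -0.0194], [0.5769, -0.0196], [0.5811, -0.0197], [0.5852, -0.0199], [0.5894, -0.02], [0.5936, -0.0202], [0.5978, -0.0204], [0.6021, -0.0205], [0.6064, -0.0207]]
plain end [ 0.56357585 -0.0488358   0.065     ] [ 0.56429102 -0.02942238  0.065     ]
blue 2247 [ 0.4538 -0.2872  0.0066] [ 0.6839 -0.0112  0.433 ] [ 0.6271 -0.2443  0.0454]
215 [[0.5882, -0.2813], [0.5891, -0.2557], [0.5904, -0.2229], [0.591, -0.2058]]
220 [[0.5958, -0.2814], [0.5967, -0.2571], [0.5979, -0.2256], [0.5986, -0.2056]]
225 [[0.6035, -0.2815], [0.6044, -0.2571], [0.6054, -0.2283], [0.6062, -0.2068]]
230 [[0.6111, -0.2831], [0.6121, -0.2571], [0.6132, -0.2282], [0.614, -0.2065]]
[ 0.6212931  -0.26562171  0.04749526]
[ 0.63066477 -0.23224372  0.04657045]
```

Emit:
carry_out([
  [[0,0,0],[-5.5,2.5,5],-1],
  [[0,0,0],[-5.5,2.5,9],-1],
  [[0,0,0],[-5.5,2.5,13],-1],
  [[0,0,0],[-5.5,2.5,16.5],-1],
  [[0,0,0],[-5.5,2.5,16.5],-1],
  [[0,0,0],[-5.5,2.5,16.5],-1],
])

```text
clock: 2.27
position: [0.5762, 0.0119, 0.1125]
tcp_rot: [180.0, -0.7, 178.0]
ft_force: [-0.8, -0.2, -0.1]
gripper_width: 0.005
finger_force: 0.0
```

Run:
```python
from h import *
s=observe(); print(s["position"],s["tcp_rot"],s["ft_force"],s["gripper_width"], robot.tcp_to_tips)
c=cam("wrist"); save(c,"w2.png",(180,120,380,330),2.8)
np.savez("/tmp/w2.npz",**{k:c[k] for k in c})
c=cam("side"); save(c,"s1.png",None,1.5); print(c["xyz"])
```

```text
[0.576192   0.01188977 0.11247047] [179.97054998  -0.67592597 178.03389377] [-0.82883032 -0.24962934 -0.08490561] 0.005071190044087801 0.017
[ 0.27348541 -0.76887924  0.83201104]
```

View pics/w2.png

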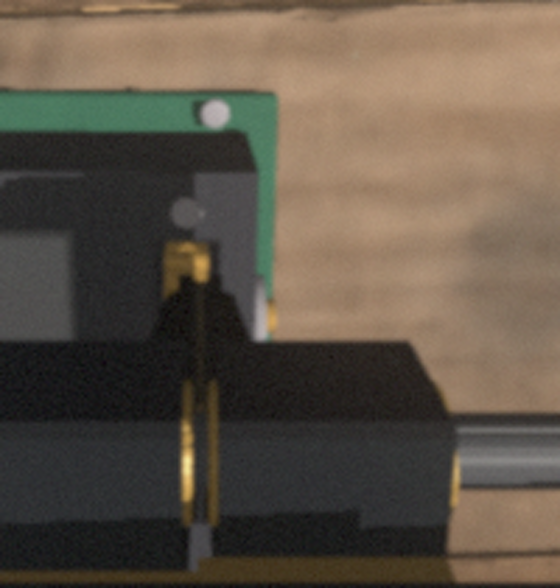

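View pics/s1.png

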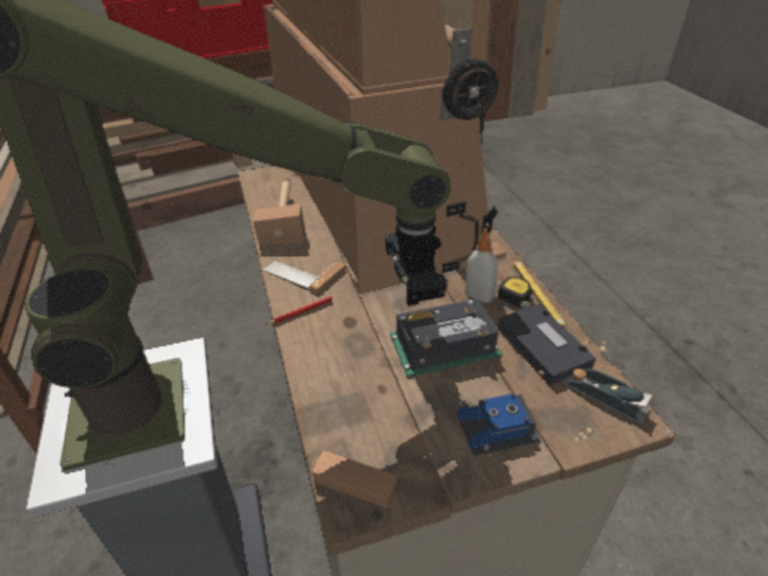

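The fingertip is over the wheel, with the wheel's middle about 3 mm to the -y side of the seam. The arm is clear of the chest. Next I'll descend.

Emit:
carry_out([
  [[0,0,0],[0,-0.25,0.8],-1],
  [[0,0,0],[0,-0.25,1.3],-1],
  [[0,0,0],[0,-0.25,1.6],-1],
  [[0,0,0],[0,-0.25,1.6],-1],
  [[0,0,0],[0,-0.25,1.6],-1],
])

```text
clock: 2.78
position: [0.5813, 0.0084, 0.1035]
tcp_rot: [-180.0, 0.0, 178.0]
ft_force: [-0.4, -0.0, -0.0]
gripper_width: 0.008
finger_force: 0.0
```

Emit:
carry_out([
  [[0,0,0],[0,0,0.9],-1],
  [[0,0,0],[0,0,1.1],-1],
  [[0,0,0],[0,0,1.2],-1],
  [[0,0,0],[0,0,1.2],-1],
])

```text
clock: 3.12
position: [0.582, 0.0084, 0.0927]
tcp_rot: [-180.0, 0.1, 178.0]
ft_force: [-2.3, -0.8, 8.9]
gripper_width: 0.006
finger_force: 4.3
```

Emit:
carry_out([
  [[0,0,0],[-0.5,0,0],-1],
  [[0,0,0],[-1.0,0,0],-1],
  [[0,0,0],[-1.5,0,0],-1],
  [[0,0,0],[-2.0,0,0],-1],
  [[0,0,0],[-2.5,0,0.02],-1],
  [[0,0,0],[-2.5,0,0.02],-1],
])

```text
clock: 3.62
position: [0.6077, 0.0074, 0.0921]
tcp_rot: [-180.0, 0.1, 178.0]
ft_force: [0.1, -0.3, 5.5]
gripper_width: 0.006
finger_force: 3.0
```

Emit:
carry_out([
  [[0,0,0],[0,0,-0.8],-1],
  [[0,0,0],[1.3,0.05,-0.8],-1],
  [[0,0,0],[2.6,0.1,-0.8],-1],
  [[0,0,0],[2.6,0.1,-0.4],-1],
  [[0,0,0],[2.6,0.1,0.05],-1],
  [[0,0,0],[2.1,0.1,0.05],-1],
  [[0,0,0],[1.6,0.1,0.05],-1],
  [[0,0,0],[1.0,0.1,0.05],-1],
  [[0,0,0],[0.4,0.1,0.05],-1],
  [[0,0,0],[-0.1,0.1,0.05],-1],
])

```text
clock: 4.45
position: [0.605, 0.0085, 0.0922]
tcp_rot: [-180.0, -0.6, 178.0]
ft_force: [-21.2, -0.7, 23.4]
gripper_width: 0.007
finger_force: 11.3
```

Emit:
carry_out([
  [[0,0,0],[0,0,-0.8],-1],
  [[0,0,0],[1.3,0,-0.8],-1],
  [[0,0,0],[2.6,0,-0.8],-1],
  [[0,0,0],[2.6,0,-0.4],-1],
  [[0,0,0],[2.6,0,0.02],-1],
  [[0,0,0],[2.1,0,0.02],-1],
  [[0,0,0],[1.6,0,0.02],-1],
  [[0,0,0],[1.0,0,0.02],-1],
  [[0,0,0],[0.4,0,0.02],-1],
  [[0,0,0],[-0.1,0,0.02],-1],
])

```text
clock: 5.28
position: [0.6038, 0.0084, 0.0921]
tcp_rot: [-180.0, -0.9, 178.0]
ft_force: [-25.4, -1.5, 26.2]
gripper_width: 0.004
finger_force: 12.5
```

Run:
```python
from h import *
s=observe(); print(s["position"],s["ft_force"],s["clock"])
c=cam("wrist");P=cloud(c)
b=np.zeros(P.shape[:2],bool); m=(P[...,2]>.04)&(P[...,2]<.1)&(abs(P[...,1]+.04)<.015)&(P[...,0]>.57)&(P[...,0]<.68)
print(m.sum(),np.percentile(P[m][:,2],[10,50,90]))
w1=dict(np.load("/tmp/w2.npz"));Q=cloud(w1); m=(Q[...,2]>.04)&(Q[...,2]<.1)&(abs(Q[...,1]+.04)<.015)&(Q[...,0]>.57)&(Q[...,0]<.68);print(m.sum(),np.percentile(Q[m][:,2],[10,50,90]))
c=cam("side");P=cloud(c);m=(P[...,2]>.05)&(P[...,2]<.12)&(abs(P[...,1]+.04)<.012)&(P[...,0]>.57)&(P[...,0]<.70);print(m.sum(),np.percentile(P[m][:,2],[10,50,90]))
```

```text
[0.60384803 0.00844446 0.09213441] [-25.44935091  -1.50314388  26.16829544] 5.2833
3236 [0.07251337 0.0784072  0.07935804]
1308 [0.06375493 0.0646254  0.06542258]
251 [0.07182774 0.07695446 0.07982799]
```

Emit:
carry_out([
  [[0,0,0],[0,0,-2],-1],
  [[0,0,0],[0,0,-5],0],
  [[0,0,0],[-1.6,-2.5,-5],0.4],
  [[0,0,0],[-3.2,-4.9,-5],0.4],
  [[0,0,0],[-3.2,-4.9,-5],0.4],
  [[0,0,0],[-3.2,-4.9,-5],0.4],
  [[0,0,0],[-3.2,-4.9,-5],0.4],
])

```text
clock: 5.97
position: [0.6382, -0.0414, 0.1388]
tcp_rot: [180.0, -0.1, 178.0]
ft_force: [-0.2, 0.2, -0.2]
gripper_width: 0.369
finger_force: 0.0
```

Run:
```python
from h import *
s=observe(); print(s["position"],s["gripper_width"])
c=cam("wrist");P=cloud(c); save(c,"w3.png")
m=(P[...,2]>.072)&(P[...,2]<.084)&(abs(P[...,1]+.04)<.03)&(P[...,0]>.55)&(P[...,0]<.615)
q=P[m]; print(len(q),q.min(0),q.max(0),cv2.minAreaRect((q[:,:2]*1000).astype(np.float32)))
```

```text
[ 0.63818166 -0.04136092  0.13877425] 0.36879341593269793
3825 [ 0.56290981 -0.06981178  0.07200255] [ 0.61497673 -0.02072401  0.08370658] ((588.9818725585938, -45.55963897705078), (49.068199157714844, 51.721622467041016), 89.08020782470703)
```

View pics/w3.png

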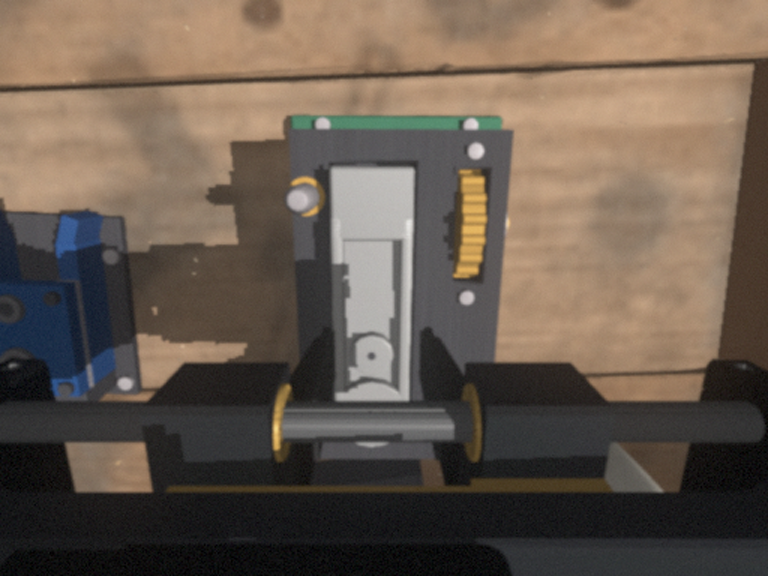

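The fingers straddle the casting, centred at about x≈374, and the casting stands proud. I'll let the fingers open fully, then descend and grip.

Emit:
carry_out([
  [[0,0,0],[0,0,1.5],0.4],
  [[0,0,0],[0,0,1.5],0.4],
  [[0,0,0],[0,0,1.5],0.4],
  [[0,0,0],[0,0,1.5],0.4],
  [[0,0,0],[0,0,1.5],0.4],
], squeeze=40)

```text
clock: 6.43
position: [0.6384, -0.0413, 0.125]
tcp_rot: [-180.0, 0.0, 178.0]
ft_force: [-0.9, -0.2, 0.2]
gripper_width: 0.69
finger_force: 0.0
```

Emit:
carry_out([
  [[0,0,0],[0,0,2],0.4],
  [[0,0,0],[0,0,3.4],0.4],
  [[0,0,0],[0,0,3.8],0.4],
  [[0,0,0],[0,0,3.8],0.4],
  [[0,0,0],[0,0,3.8],-1],
  [[0,0,0],[0,0,3.8],-1],
  [[0,0,0],[0,0,3.8],-1],
  [[0,0,0],[0,0,3.8],-1],
  [[0,0,0],[0,0,3.8],-1],
  [[0,0,0],[0,0,3.8],-1],
])

```text
clock: 7.27
position: [0.6388, -0.0427, 0.088]
tcp_rot: [-179.9, 0.1, 178.0]
ft_force: [-0.4, -4.6, 2.0]
gripper_width: 0.415
finger_force: 40.0
```

Emit:
carry_out([
  [[0,0,0],[0,0,-0.4],-1],
  [[0,0,0],[0,0,-1.2],-1],
  [[0,0,0],[0,0,-2.4],-1],
  [[0,0,0],[0,0,-3.8],-1],
  [[0,0,0],[0,0,-5.5],-1],
  [[0,0,0],[0,0,-7.2],-1],
  [[0,0,0],[0,0,-8],-1],
  [[0,0,0],[0,0,-8],-1],
])

```text
clock: 7.93
position: [0.64, -0.0413, 0.1706]
tcp_rot: [180.0, 0.3, 178.0]
ft_force: [0.4, 0.6, -2.2]
gripper_width: 0.413
finger_force: 40.0
```

Emit:
carry_out([
  [[0,0,0],[1.5,-0.8,0],-1],
  [[0,0,0],[4,-2.1,0],-1],
  [[0,0,0],[7,-3.6,0],-1],
  [[0,0,0],[10,-5,0],-1],
  [[0,0,0],[13,-6.6,0],-1],
  [[0,0,0],[16,-8.1,0],-1],
  [[0,0,0],[17.8,-9,0],-1],
  [[0,0,0],[18.6,-9.4,0],-1],
  [[0,0,0],[18.6,-9.4,0],-1],
  [[0,0,0],[18.6,-9.4,0],-1],
])

```text
clock: 8.77
position: [0.4495, -0.1288, 0.1669]
tcp_rot: [180.0, 0.0, 177.9]
ft_force: [0.4, 0.6, -2.9]
gripper_width: 0.418
finger_force: 40.0
```

Run:
```python
from h import *
s=observe(); print(s["position"],s["gripper_width"],s["finger_force"],s["ft_force"])
c=cam("side"); P=cloud(c); save(c,"s2.png",(190,160,400,330),3.5)
m=(P[...,0]>.36)&(P[...,0]<.54)&(P[...,1]>-.16)&(P[...,1]<-.13)&(P[...,2]>.02)&(P[...,2]<.2); q=P[m]
print(len(q)); 
for a in np.arange(.36,.54,.02):
    k=q[(q[:,0]>a)&(q[:,0]<a+.02)]
    if len(k): print(round(a,2),np.percentile(k[:,2],[5,95]).round(3))
```

```text
[ 0.44948509 -0.1287881   0.16687955] 0.41792085383765787 39.99023973941803 [ 0.43665663  0.60015819 -2.88627951]
524
0.36 [0.135 0.157]
0.38 [0.135 0.158]
0.4 [0.135 0.159]
0.42 [0.134 0.157]
0.44 [0.134 0.167]
0.46 [0.134 0.158]
0.48 [0.134 0.158]
0.5 [0.134 0.158]
0.52 [0.137 0.159]
```

View pics/s2.png

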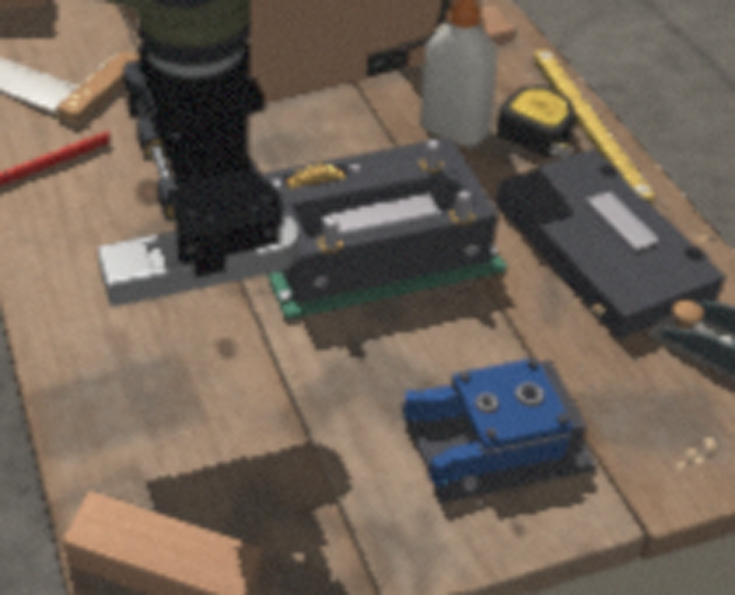

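The casting is held level at the middle. I'll lower it to the bench.

Emit:
carry_out([
  [[0,0,0],[0,0,2.5],-1],
  [[0,0,0],[0,0,5.5],-1],
  [[0,0,0],[0,0,8.5],-1],
  [[0,0,0],[0,0,11],-1],
  [[0,0,0],[0,0,12.3],-1],
  [[0,0,0],[0,0,12.8],-1],
  [[0,0,0],[0,0,13.0],-1],
  [[0,0,0],[0,0,13.1],-1],
  [[0,0,0],[0,0,13.2],-1],
  [[0,0,0],[0,0,13.2],-1],
])

```text
clock: 9.65
position: [0.4504, -0.1293, 0.0362]
tcp_rot: [-180.0, 0.1, 178.0]
ft_force: [-0.5, 0.5, -3.0]
gripper_width: 0.417
finger_force: 40.0
```

Emit:
carry_out([
  [[0,0,0],[0,0,0.08],-1],
  [[0,0,0],[0,0,0.14],-1],
  [[0,0,0],[0,0,0.2],-1],
  [[0,0,0],[0,0,0.2],-1],
])

```text
clock: 9.98
position: [0.4502, -0.1293, 0.0351]
tcp_rot: [-180.0, 0.1, 178.0]
ft_force: [-3.8, 1.1, 7.3]
gripper_width: 0.412
finger_force: 40.0
```

Emit:
carry_out([
  [[0,0,0],[0,0,0],0.4],
  [[0,0,0],[0,0,0],0.4],
  [[0,0,0],[0,0,0],0.4],
  [[0,0,0],[0,0,0],0.4],
  [[0,0,0],[0,0,-3],0.4],
  [[0,0,0],[0,0,-6],0.4],
  [[0,0,0],[2.5,0,-8],0.4],
  [[0,0,0],[5.2,0,-8],0.4],
  [[0,0,0],[5.2,0,-8],0.4],
  [[0,0,0],[5.2,0,-8],0.4],
])

```text
clock: 10.82
position: [0.3967, -0.1271, 0.113]
tcp_rot: [-180.0, 0.1, 177.9]
ft_force: [0.2, 0.3, -0.4]
gripper_width: 0.699
finger_force: 0.0
```

Run:
```python
from h import *
s=observe(); print(s["position"],s["tcp_rot"],s["gripper_width"],s["clock"])
for n in ("wrist","side","top"):
    c=cam(n);P=cloud(c)
    m=(P[...,2]>.018)&(P[...,2]<.033)&(P[...,0]>.33)&(P[...,0]<.55)&(P[...,1]>-.17)&(P[...,1]<-.09)
    q=P[m]; print(n,len(q),cv2.minAreaRect((q[:,:2]*1000).astype(np.float32)) if len(q)>5 else "",np.median(q,0) if len(q) else "")
    m=(P[...,2]>.040)&(P[...,2]<.056)&(P[...,0]>.57)&(P[...,0]<.72)&(P[...,1]>-.31)&(P[...,1]<-.19)
    H=hsv(c); m&=cv2.inRange(H,(100,110,40),(125,255,255))>0
    q=P[m]; print(" jig plate",len(q),cv2.minAreaRect((q[:,:2]*1000).astype(np.float32)) if len(q)>5 else "")
    if n=="wrist": save(c,"w4.png")
```

```text
[ 0.39674492 -0.12712865  0.11298777] [-1.79979337e+02  6.82427118e-02  1.77939506e+02] 0.6993164889359031 10.8167
wrist 5366 ((446.8592224121094, -128.286865234375), (39.993473052978516, 145.4002685546875), 87.8088150024414) [ 0.42625499 -0.12782941  0.02519018]
 jig plate 0 
side 617 ((452.83160400390625, -132.3878173828125), (43.46860885620117, 148.6287384033203), 87.0749282836914) [ 0.45102536 -0.13319055  0.02414039]
 jig plate 442 ((657.67822265625, -259.37457275390625), (66.19050598144531, 69.71066284179688), 84.28034210205078)
top 118 ((447.34405517578125, -124.81133270263672), (37.13114929199219, 147.24667358398438), 89.47520446777344) [ 0.49337089 -0.12338254  0.02477899]
 jig plate 202 ((637.45361328125, -251.7365264892578), (68.44772338867188, 100.1727523803711), 86.13836669921875)
```

View pics/w4.png

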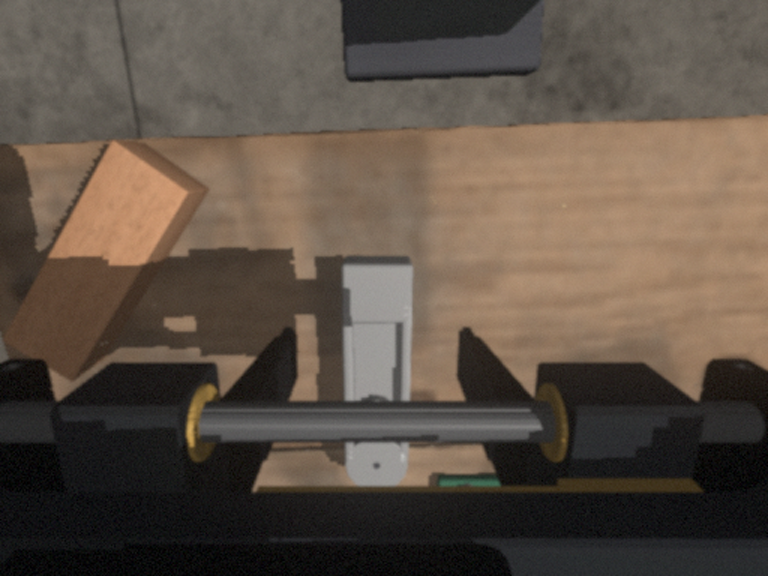

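The casting lies flat, seen at (377,370), with its plain end centred between the fingers. Before regrasping I'll take one close look at the jig from above.

Emit:
carry_out([
  [[0,0,0],[0,0,-4],0.4],
  [[0,0,0],[-2,-1,-8],0.4],
  [[0,0,0],[-5,-3,-11],0.4],
  [[0,0,0],[-8,-5,-14],0.4],
  [[0,0,0],[-11,-7,-16],0.4],
  [[0,0,0],[-14,-9,-16],0.4],
  [[0,0,0],[-17,-11,-16],0.4],
  [[0,0,0],[-17,-11,-16],0.4],
  [[0,0,0],[-17,-11,-16],0.4],
  [[0,0,0],[-17,-11,-16],0.4],
])

```text
clock: 11.8
position: [0.5633, -0.2428, 0.2712]
tcp_rot: [179.9, -0.2, 178.0]
ft_force: [0.8, 0.1, 0.4]
gripper_width: 0.702
finger_force: 0.0
```

Run:
```python
from h import *
s=observe(); print(s["position"],s["clock"])
c=cam("wrist");P=cloud(c); save(c,"w5.png"); np.savez("/tmp/w5.npz",**{k:c[k] for k in c})
print(c["xyz"])
H=hsv(c);B=cv2.inRange(H,(100,110,40),(125,255,255))>0
for r in range(130,262,6):
    uu=np.nonzero(B[r,100:400])[0]+100
    if len(uu)<8: continue
    g=np.nonzero(np.diff(uu)>6)[0]
    e=[uu.min()]+[z for i in g for z in(uu[i]+1,uu[i+1])]+[uu.max()+1]
    print(r,e,[ray(c,x,r,.034)[:2].round(4).tolist() for x in e],[ray(c,x,r,.008)[1].round(4) for x in e])
```

```text
[ 0.56331937 -0.24276589  0.27116987] 11.8
[ 0.48757164 -0.23999398  0.42420785]
184 [np.int64(220), np.int64(229), np.int64(267), np.int64(272)] [[0.5836, -0.2846], [0.584, -0.2724], [0.5858, -0.221], [0.586, -0.2142]] [np.float64(-0.2876), np.float64(-0.2746), np.float64(-0.2197), np.float64(-0.2125)]
190 [np.int64(222), np.int64(231), np.int64(264), np.int64(272)] [[0.5921, -0.2824], [0.5925, -0.2701], [0.5941, -0.2252], [0.5945, -0.2143]] [np.float64(-0.2852), np.float64(-0.2722), np.float64(-0.2242), np.float64(-0.2126)]
196 [np.int64(222), np.int64(231), np.int64(262), np.int64(270)] [[0.6006, -0.2829], [0.6011, -0.2706], [0.6025, -0.2281], [0.6029, -0.2172]] [np.float64(-0.2858), np.float64(-0.2726), np.float64(-0.2273), np.float64(-0.2157)]
202 [np.int64(222), np.int64(231), np.int64(261), np.int64(270)] [[0.6092, -0.2834], [0.6097, -0.271], [0.6111, -0.2297], [0.6115, -0.2173]] [np.float64(-0.2863), np.float64(-0.2731), np.float64(-0.229), np.float64(-0.2158)]
208 [np.int64(228), np.int64(230), np.int64(261), np.int64(269)] [[0.6182, -0.2756], [0.6183, -0.2729], [0.6198, -0.
[... 989 characters left out ...]
928), np.float64(-0.2198)]
244 [np.int64(220), np.int64(236), np.int64(252), np.int64(268)] [[0.6722, -0.2901], [0.673, -0.2671], [0.6738, -0.2442], [0.6746, -0.2213]] [np.float64(-0.2934), np.float64(-0.269), np.float64(-0.2445), np.float64(-0.22)]
250 [np.int64(220), np.int64(237), np.int64(251), np.int64(267)] [[0.6816, -0.2907], [0.6825, -0.2661], [0.6832, -0.246], [0.684, -0.2229]] [np.float64(-0.294), np.float64(-0.2679), np.float64(-0.2464), np.float64(-0.2217)]
256 [np.int64(220), np.int64(221), np.int64(227), np.int64(259)] [[0.6912, -0.2913], [0.6912, -0.2898], [0.6915, -0.2811], [0.6931, -0.2347]] [np.float64(-0.2947), np.float64(-0.2931), np.float64(-0.2838), np.float64(-0.2343)]
```

View pics/w5.png

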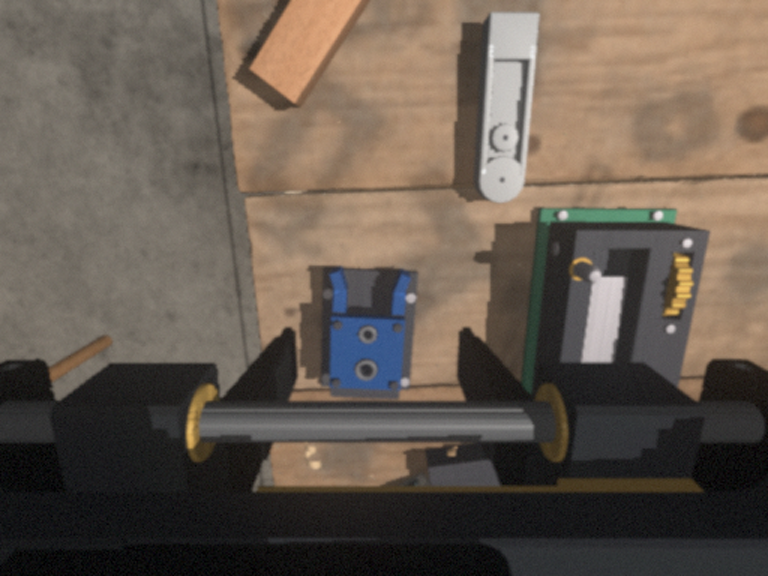

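The view is clear: jig mouth at (372,270), plate at (368,352), bushings at (368,334) and (366,370). I'll fit the jig's yaw and centre line.

Run:
```python
from h import *
c=dict(np.load("/tmp/w5.npz"))
f=c["frame"].astype(float); s=cv2.GaussianBlur(f[...,2]-f[...,0],(3,3),0)
def edges(rows,u0,u1,rising,h):
    out=[]
    for r in rows:
        g=np.diff(s[r,u0:u1])*(1 if rising else -1); i=int(np.argmax(g))
        if 0<i<len(g)-1:
            a,b,d=g[i-1:i+2]; o=.5*(a-d)/(a-2*b+d) if a-2*b+d else 0
            out.append(ray(c,u0+i+.5+o,r,h)[:2])
    out=np.array(out); k=np.polyfit(out[:,0],out[:,1],1)
    e=out[:,1]-np.polyval(k,out[:,0]); ok=abs(e)<.002; k=np.polyfit(out[ok,0],out[ok,1],1)
    return k,ok.sum()
for n,a in {"plateL":(range(216,254),210,232,1,.045),"plateR":(range(216,254),260,280,0,.045),
  "railoutL":(range(184,206),210,227,1,.034),"railoutR":(range(184,206),266,280,0,.034),
  "inL":(range(194,208),226,238,0,.008),"inR":(range(194,208),254,266,1,.008)}.items():
    k,m=edges(*a); print(n,m,"yaw",np.degrees(np.arctan(k[0])).round(2),"y@.60",np.polyval(k,.60).round(4),"y@.65",np.polyval(k,.65).round(4))
print("front", [ray(c,u,181,.034)[:2].round(4) for u in(224,268)], "plate front",[ray(c,u,211,.045)[:2].round(4) for u in(230,262)])
P=cloud(c)
q=P[212:254,222:266].reshape(-1,3); q=q[(q[:,2]>.04)&(q[:,2]<.057)]; print(np.median(q[:,2]), cv2.minAreaRect((q[:,:2]*1000).astype(np.float32)), q[:,0].min())
# casting now
m=(P[...,2]>.018)&(P[...,2]<.033)&(P[...,0]>.33)&(P[...,0]<.55)&(P[...,1]>-.17)&(P[...,1]<-.09)
print(cv2.minAreaRect((P[m][:,:2]*1000).astype(np.float32)))
```

```text
plateL 34 yaw -4.17 y@.60 -0.2845 y@.65 -0.2882
plateR 30 yaw -4.84 y@.60 -0.2165 y@.65 -0.2207
railoutL 22 yaw -0.04 y@.60 -0.2839 y@.65 -0.284
railoutR 22 yaw -10.67 y@.60 -0.2158 y@.65 -0.2252
inL 14 yaw -4.07 y@.60 -0.2723 y@.65 -0.2759
inR 14 yaw -7.18 y@.60 -0.2267 y@.65 -0.233
front [array([ 0.5796, -0.2789]), array([ 0.5817, -0.2195])] plate front [array([ 0.6189, -0.2722]), array([ 0.6204, -0.229 ])]
0.047307489719817075 ((650.6670532226562, -255.15708923339844), (60.22133255004883, 61.43545913696289), 87.60301971435547) 0.6188265568012525
((449.21563720703125, -128.69619750976562), (40.69118881225586, 149.89239501953125), 87.69642639160156)
```

Emit:
carry_out([
  [[0,0,0],[3,2,0],0.4],
  [[0,0,0],[6,4,0],0.4],
  [[0,0,0],[9,6,2],0.4],
  [[0,0,0],[12,8,5],0.4],
  [[0,0,0],[15,10,8],0.4],
  [[0,0,0],[17,11,11],0.4],
  [[0,0,0],[17,11,14.5],0.4],
  [[0,0,0],[17,11,16],0.4],
  [[0,0,0],[17,11,16],0.4],
  [[0,0,0],[17,11,16],0.4],
])

```text
clock: 12.68
position: [0.3964, -0.1265, 0.1131]
tcp_rot: [180.0, 0.0, 178.0]
ft_force: [0.7, 0.3, -0.4]
gripper_width: 0.697
finger_force: 0.0
```

Emit:
carry_out([
  [[0,0,0],[0,0,3],0.4],
  [[0,0,0],[0,0,6],0.4],
  [[0,0,0],[0,0,8],0.4],
  [[0,0,0],[0,0,9.1],0.4],
  [[0,0,0],[0,0,9.1],0.4],
  [[0,0,0],[0,0,9.1],0.4],
])

```text
clock: 13.18
position: [0.3987, -0.1278, 0.0238]
tcp_rot: [-179.9, 0.1, 178.0]
ft_force: [0.6, -0.1, 0.5]
gripper_width: 0.699
finger_force: 0.0
```

Emit:
carry_out([
  [[0,0,0],[0,0,0],-1],
  [[0,0,0],[0,0,0],-1],
  [[0,0,0],[0,0,0],-1],
  [[0,0,0],[0,0,0],-1],
  [[0,0,0],[0,0,0],-1],
  [[0,0,0],[0,0,0],-1],
], squeeze=55)

```text
clock: 13.68
position: [0.3977, -0.1273, 0.0227]
tcp_rot: [-180.0, 0.1, 178.0]
ft_force: [-1.5, -0.0, 2.8]
gripper_width: 0.419
finger_force: 55.0
```

Emit:
carry_out([
  [[0,0,0],[0,0,-0.6],-1],
  [[0,0,0],[0,0,-1.8],-1],
  [[0,0,0],[0,0,-3],-1],
  [[0,0,0],[-0.5,-1.5,-4],-1],
  [[0,0,1],[-1.5,-4,-4],-1],
  [[0,0,2],[-2.7,-6.8,-4],-1],
  [[0,0,2.5],[-3.6,-9.5,-4],-1],
  [[0,0,2.5],[-4,-10.8,-4],-1],
  [[0,0,2.5],[-4,-10.8,-4],-1],
  [[0,0,2.5],[-4,-10.8,-4],-1],
])

```text
clock: 14.52
position: [0.4326, -0.2361, 0.0612]
tcp_rot: [179.9, -0.1, 175.4]
ft_force: [-0.5, 0.0, -2.8]
gripper_width: 0.418
finger_force: 55.0
```

Run:
```python
from h import *
s=observe(); print(s["position"],s["tcp_rot"],s["finger_force"])
c=cam("side");P=cloud(c); save(c,"s3.png",(190,160,400,330),3.5)
m=(P[...,2]>.032)&(P[...,2]<.1)&(P[...,0]>.37)&(P[...,0]<.575)&(P[...,1]>-.275)&(P[...,1]<-.2)
q=P[m]
for a in np.arange(.38,.58,.02):
    k=q[(q[:,0]>a)&(q[:,0]<a+.02)]
    if len(k)>5: print(round(a,2),np.percentile(k[:,2],[5,95]).round(3),np.percentile(k[:,1],[3,97]).round(4))
print(q[:,0].max())
```

```text
[ 0.43255926 -0.23610004  0.0612391 ] [ 1.79902693e+02 -1.26466899e-01  1.75426376e+02] 54.990878105163574
0.38 [0.032 0.033] [-0.2749 -0.2643]
0.4 [0.043 0.057] [-0.2433 -0.2299]
0.48 [0.041 0.064] [-0.2641 -0.225 ]
0.5 [0.043 0.066] [-0.2655 -0.2265]
0.52 [0.044 0.066] [-0.2667 -0.2288]
0.54 [0.044 0.066] [-0.2665 -0.2299]
0.5608511708227633
```

View pics/s3.png

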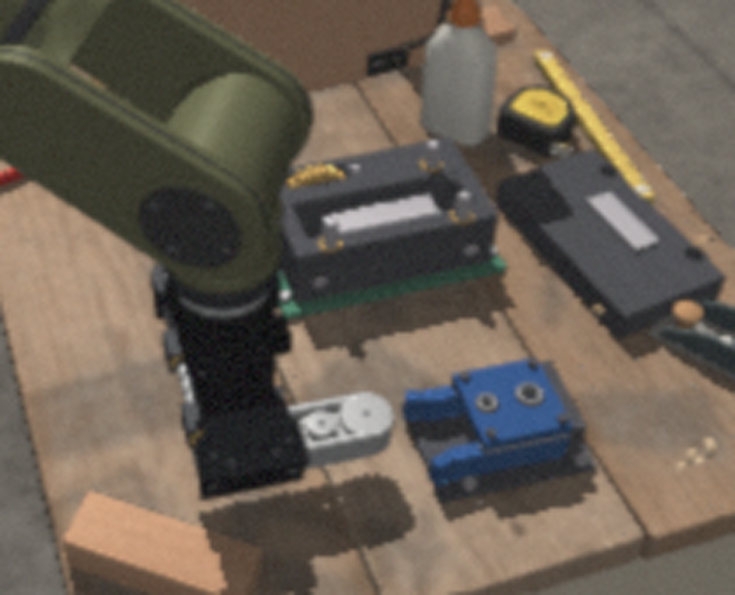

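The casting is held level and aligned just in front of the jig mouth, and clear of the offcut. I'll advance a little, then lower it to floor height.

Emit:
carry_out([
  [[0,0,0],[-0.8,-0.05,0],-1],
  [[0,0,0],[-1.5,-0.05,0],-1],
  [[0,0,0],[-1.5,-0.05,1],-1],
  [[0,0,0],[-1.5,-0.05,2],-1],
  [[0,0,0],[-1.5,-0.05,2.7],-1],
  [[0,0,0],[-1.5,-0.05,2.85],-1],
  [[0,0,0],[-1.5,-0.05,2.85],-1],
  [[0,0,0],[-1.5,-0.05,2.85],-1],
])

```text
clock: 15.23
position: [0.448, -0.238, 0.0331]
tcp_rot: [180.0, -0.0, 175.5]
ft_force: [-0.4, -0.2, -1.5]
gripper_width: 0.416
finger_force: 55.0
```

Emit:
carry_out([
  [[0,0,0],[-0.8,0,0],-1],
  [[0,0,0],[-1.6,0,0],-1],
  [[0,0,0],[-2.4,0,0],-1],
  [[0,0,0],[-3.2,0,0],-1],
  [[0,0,0],[-3.2,0,0],-1],
])

```text
clock: 15.65
position: [0.4825, -0.2413, 0.0343]
tcp_rot: [-179.9, 0.1, 175.5]
ft_force: [-0.1, 0.1, -2.8]
gripper_width: 0.419
finger_force: 55.0
```

Emit:
carry_out([
  [[0,0,0],[0,0,0.1],-1],
  [[0,0,0],[0,0,0.2],-1],
  [[0,0,0],[0,0,0.3],-1],
  [[0,0,0],[0,0,0.3],-1],
])

```text
clock: 15.98
position: [0.48, -0.2406, 0.0306]
tcp_rot: [180.0, -0.0, 175.5]
ft_force: [-1.9, 1.6, 0.4]
gripper_width: 0.419
finger_force: 55.0
```

Emit:
carry_out([
  [[0,0,0],[-0.6,0,-0.07],-1],
  [[0,0,0],[-1.2,0,-0.07],-1],
  [[0,0,0],[-1.8,0,-0.07],-1],
  [[0,0,0],[-2.4,0,-0.07],-1],
  [[0,0,0],[-2.4,0,-0.07],-1],
])

```text
clock: 16.4
position: [0.5055, -0.2428, 0.0313]
tcp_rot: [-180.0, 0.1, 175.5]
ft_force: [-0.4, 0.3, -2.2]
gripper_width: 0.421
finger_force: 55.0
```

Emit:
carry_out([
  [[0,0,0],[-0.6,0,0],-1],
  [[0,0,0],[-1.2,0,0],-1],
  [[0,0,0],[-1.8,0,0],-1],
  [[0,0,0],[-2.4,0,0],-1],
  [[0,0,0],[-2.4,0,0],-1],
])

```text
clock: 16.82
position: [0.5294, -0.2447, 0.0314]
tcp_rot: [-180.0, 0.1, 175.5]
ft_force: [0.4, 0.1, -2.2]
gripper_width: 0.417
finger_force: 55.0
```

Emit:
carry_out([
  [[0,0,0],[-0.6,0,0],-1],
  [[0,0,0],[-1.2,0,0],-1],
  [[0,0,0],[-1.7,0,0],-1],
  [[0,0,0],[-2.1,0,0],-1],
  [[0,0,0],[-2.3,0,0],-1],
  [[0,0,0],[-2.3,0,0],-1],
])

```text
clock: 17.32
position: [0.5515, -0.2463, 0.0312]
tcp_rot: [-180.0, 0.0, 175.5]
ft_force: [0.6, -0.9, -2.8]
gripper_width: 0.418
finger_force: 55.0
```

Emit:
carry_out([
  [[0,0,0],[-0.15,0,0],-1],
  [[0,0,0],[-0.3,0,0],-1],
  [[0,0,0],[-0.45,0,0],-1],
  [[0,0,0],[-0.45,0,0],-1],
])

```text
clock: 17.65
position: [0.5557, -0.2467, 0.0312]
tcp_rot: [-180.0, 0.0, 175.5]
ft_force: [0.1, -0.9, -3.9]
gripper_width: 0.417
finger_force: 55.0
```

Emit:
carry_out([
  [[0,0,0],[-0.1,0,0],-1],
  [[0,0,0],[-0.2,0,0],-1],
  [[0,0,0],[-0.3,0,0],-1],
  [[0,0,0],[-0.4,0,0],-1],
  [[0,0,0],[-0.4,0,0],-1],
])

```text
clock: 18.07
position: [0.5597, -0.247, 0.0312]
tcp_rot: [-180.0, 0.0, 175.5]
ft_force: [0.5, 0.8, -2.7]
gripper_width: 0.419
finger_force: 55.0
```

Emit:
carry_out([
  [[0,0,0],[-0.1,0,0],-1],
  [[0,0,0],[-0.2,0,0],-1],
  [[0,0,0],[-0.3,0,0],-1],
  [[0,0,0],[-0.3,0,0],-1],
])

```text
clock: 18.4
position: [0.5627, -0.2472, 0.0312]
tcp_rot: [-180.0, 0.0, 175.5]
ft_force: [-0.6, -0.2, -2.9]
gripper_width: 0.42
finger_force: 55.0
```

Emit:
carry_out([
  [[0,0,0],[-0.1,0,0],-1],
  [[0,0,0],[-0.2,0,0],-1],
  [[0,0,0],[-0.3,0,0],-1],
  [[0,0,0],[-0.3,0,0],-1],
])

```text
clock: 18.73
position: [0.5639, -0.2473, 0.0309]
tcp_rot: [180.0, -0.3, 175.5]
ft_force: [-7.0, 0.4, 1.0]
gripper_width: 0.42
finger_force: 55.0
```

Run:
```python
from h import *
s=observe(); print(s["position"],s["ft_force"])
c=cam("wrist"); P=cloud(c); np.savez("/tmp/w6.npz",**{k:c[k] for k in c})
H=hsv(c); B=cv2.inRange(H,(100,110,40),(125,255,255))>0
m=(P[...,2]>.025)&(P[...,2]<.042)&(P[...,0]>.45)&(P[...,0]<.62)&(P[...,1]>-.30)&(P[...,1]<-.2)
q=P[m&~B&(P[...,1]>-.265)&(P[...,1]<-.225)]; print("cast x min",np.percentile(q[:,0],[0,1,50]))
q=P[m&B]; print("jig front x", len(q), np.percentile(q[:,0],[0,1,50]) if len(q) else 0)
```

```text
[ 0.56386454 -0.2472606   0.03085983] [-6.99478335  0.35832431  1.00407132]
cast x min [0.53911451 0.53974348 0.56236901]
jig front x 552 [0.5926039  0.59474964 0.60496143]
```

Contact with the stop at 7 N, and the 45 mm overhang matches. I'll press slightly, settle onto the floor, then release and back away.

Emit:
carry_out([
  [[0,0,0],[-0.08,0,0],-1],
  [[0,0,0],[-0.08,0,0.06],-1],
  [[0,0,0],[-0.08,0,0.06],-1],
])

```text
clock: 19.03
position: [0.5639, -0.2472, 0.0308]
tcp_rot: [179.9, -0.4, 175.5]
ft_force: [-11.4, 2.1, 5.4]
gripper_width: 0.419
finger_force: 55.0
```

Emit:
carry_out([
  [[0,0,0],[0,0,0],-0.05],
  [[0,0,0],[0,0,0],0.1],
  [[0,0,0],[0,0,0],0.2],
  [[0,0,0],[0,0,0],0.2],
  [[0,0,0],[0,0,0],0.2],
  [[0,0,0],[0,0,-2],0.2],
  [[0,0,0],[0,0,-5],0.2],
  [[0,0,0],[0,0,-9],0.2],
  [[0,0,0],[3,0,-13],0.2],
  [[0,0,0],[3,0,-13],0.2],
])

```text
clock: 19.87
position: [0.5381, -0.2467, 0.1681]
tcp_rot: [-179.7, 0.5, 175.5]
ft_force: [1.2, -0.5, 0.6]
gripper_width: 0.6
finger_force: 0.0
```

Run:
```python
from h import *
s=observe(); print(s["position"],s["clock"],s["gripper_width"])
c=cam("wrist"); P=cloud(c); save(c,"w7.png",(120,60,400,270),2.6)
H=hsv(c); B=cv2.inRange(H,(100,110,40),(125,255,255))>0
m=(P[...,2]>.025)&(P[...,2]<.042)&(P[...,0]>.45)&(P[...,0]<.64)&(P[...,1]>-.30)&(P[...,1]<-.2)
q=P[m&~B&(P[...,1]>-.265)&(P[...,1]<-.225)]; print("cast",np.percentile(q[:,0],[0,1,50]),np.median(q[:,2]))
q=P[m&B]; print("jig front", np.percentile(q[:,0],[0,1,50]))
```

```text
[ 0.53814775 -0.24668138  0.1681048 ] 19.8667 0.5999958447373662
cast [0.53927924 0.54016326 0.5797339 ] 0.03287786587237024
jig front [0.57937155 0.58031336 0.60130022]
```

View pics/w7.png

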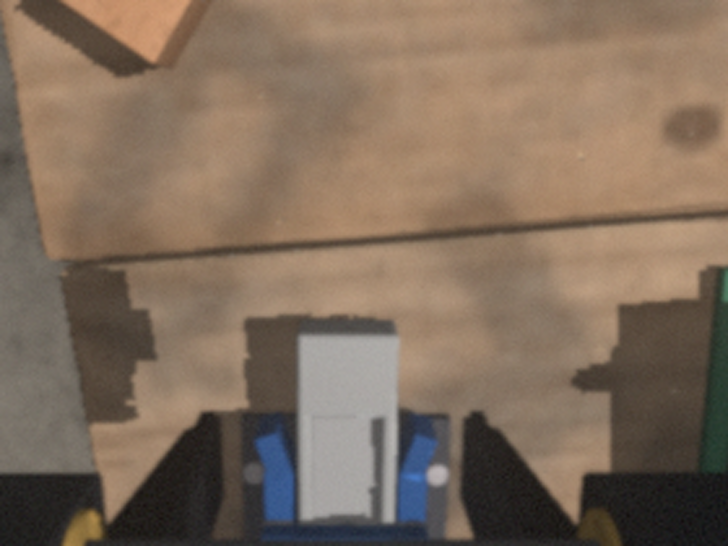

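The casting sits in the channel under the plate, centred between the rails, and its plain end hasn't moved since contact. I'm handing it in.

Emit:
carry_out([
  [[0,0,0],[0,0,-2],0.2],
  [[0,0,0],[0,0,-2],0.2],
  [[0,0,0],[0,0,-2],0.2],
])

```text
clock: 20.17
position: [0.5368, -0.2452, 0.1803]
tcp_rot: [-180.0, 0.1, 175.5]
ft_force: [0.5, -0.9, -0.6]
gripper_width: 0.599
finger_force: 0.0
```

```bash
python3 -c "
from workcell import job
print(job.finish_job())"
```

```text
the job is handed in; nothing more can be done
None
```

The job is handed in at about 20 s: I raised the knock-out fully, laid the casting flat on the bench, then slid it eye first into the jig until it pressed on the end stop (about 11 N) and let go; no verdict came back.

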